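# Offer a crank lever up to a gearbox shaft

### The arm

A 7-joint arm with a two-finger parallel gripper is mounted at the origin on the work surface. World frame = base frame: x ahead of the robot, y to its left, z up, the work surface at z = 0. Lengths are in m, angles in rad, forces in N, time in s.
With the tool pointing down it reaches from about 0.35 to 0.9 m from the base axis. Payload 8.1 kg.
Tool frame: the origin (TCP) lies midway between the tips of the shut fingers; the grasp point (between the pads) lies 19 mm behind it; z points along the fingers, x is the direction in which the jaws open and shut, and the axes are right-handed (so a half turn about z gives the same grasp; the last joint's range is limited). The gripper opens to 92 mm and grips with 3 to 60 N. Pads are 19 mm wide; open, the fingers measure 130 mm over their backs; the gripper's body (75 mm by 190 mm) begins 47 mm behind the grasp point.
Start: joints at [0.998, 0.434, 0.025, 1.573, -0.012, 1.134, -0.075], TCP at [0.283, -0.557, 0.227] pointing down, gripper open.
Joint ranges: [-2.62, 2.62], [-0.44, 2.09], [-1.27, 1.32], [0.08, 2.57], [-1.32, 4.46], [0.12, 2], [-2.74, 2.74]. Speed limits (rad/s): [2.22, 2.22, 3.01, 3.01, 3.14, 3.14, 3.14].

### API

Orientations are given as a rotation vector (axis times angle).
In Python, from rig import robot, vision gives the robot as it stands. The module is installed in compiled form; this text tells all that it offers.
- The arm moves only by the tool jog_arm, never from a script. Its argument "steps" is text: rows parted by semicolons, each of 4 numbers parted by spaces: the shift along the tool's x, y, z in mm, then the turn about the tool's z in rad. A call has 1 to 20 rows; each row is the pose to reach, as a shift and turn from the pose measured when the call began, along the tool's axes at that moment; what a row does not reach only later rows make up. A row lasts 1/12 s, in which the tool goes at most 41.7 mm and 7.16 degrees, less where a joint would pass 70% of its speed; a pose out of reach is approached as far as the arm can. A call with a gripper value outside its range is refused whole. "hand" is the finger opening in mm, from 0 to 91.8, set as the call begins (left out, the last holds). The fingers move at their own pace and stop on an object; the grip force is fixed at half the most. Time passes only in rows, so rows that repeat a pose let the fingers close. It gives the time, the measured TCP pose, the force and the opening at its end, in the units of the state.
- robot.get_state(): the state, without advancing time (a new reading comes with each control period).
- vision.capture(name): name is "scene" or "side" or "wrist"; returns a dict with "pixels" (384x512x3 uint8, red, green, blue), "z_map" (384x512 float32, m along the optical axis (not along the pixel's ray), 0 where there is no reading), "intrinsics" (3x3 intrinsics, pixels), "distortion" ([k1, k2, p1, p2, k3] as OpenCV has them; the pictures are not rectified), "origin" and "orientation" of the camera in the world. Camera axes: x right, y up, looking along -z (the intrinsics and any distortion apply to the point x, -y, -z); pixel columns grow to the right and rows downward; lengths in m; the calibration is good to about 2 mm. A picture is of the moment at which its call begins.
- robot.job_done(): hands the job in, once; it reports no verdict.
The state is a dict: "time": time; "qpos": joint angles; "qd": joint speeds; "joint_efforts": joint torques, N m; "eef_pos": TCP position; "tcp_rot": TCP orientation; "contact_force": force on the tool from outside, world axes, zero at the start; "ft_torque": the same for the moment, N m; "grip_width": finger opening in m.
Only numpy, scipy, OpenCV 4.12 (cv2) and the standard library are available. Lean on these libraries where they do the work, as an engineer would, in place of code of your own. Each camera call takes 0.05 s, during which the arm holds its last target. There are 200 camera calls.

### The job

First lift the yellow dust cap off the gearbox shaft and leave it in the red tray. Then pick up the crank lever by its balance point and hold it level and still, about 4 cm above the shaft and pin without touching the fixture, with the hub's hole over the steel shaft and the eye's hole over the brass pin; finish while still holding it there. Keep the lever level from the moment you lift it, and leave the other things on the bench where they are.

Things in the scene. Friction and masses are not known exactly. Their poses are not given: they have to be found in the camera images.
- lever: loose cast crank lever, 0.35 to 0.7 kg, lying flat: heavy bare-steel hub (50 mm across, 38 tall) and light blue eye (28 across, 38 tall), bore centres 190 mm apart, joined by a straight blue bar 18 mm wide, 22 mm tall (10 to 32 mm above the underside). Origin on the underside below the balance point; x runs along the bar from hub (at -60 mm) to eye (at +130 mm), z up
- lever_balance (a point): the lever's balance point: on the bar, 60 mm from the hub's centre towards the eye, mid-section, 21 mm above the underside; moves with the lever
- hub_bore (a point): centre of the hub's 20 mm bore at the lever's underside; moves with the lever
- eye_bore (a point): centre of the eye's 14 mm bore at the lever's underside; moves with the lever
- drive: fixture bolted to the bench: dark base plate 260 x 90 x 12 mm, grey gearbox housing 90 x 80 mm, top at 62 mm, bearing an upright steel shaft on a boss 42 mm across, 6 mm tall; a brass pin on a dark post 190 mm away. Origin at bench height on the line between them, 60 mm from the shaft, 130 mm from the pin; x points from shaft to pin, z up
- shaft_tip (a point): top centre of the steel shaft (16 mm across), 105 mm above the bench; hidden inside the cap at the start
- pin_tip (a point): top centre of the brass pin (9 mm across; its post 24 mm across up to 62 mm), 105 mm above the bench
- cap: loose yellow plastic dust cap, 32 mm across, 50 mm tall, closed on top, about 40 g, 24 mm bore 44 mm deep; at the start it stands loosely over the shaft, rim on the boss 68 mm above the bench; free of the shaft once raised 40 mm. Origin at the centre of its open lower rim, z up through its closed top
- tray: open red plastic tray fixed to the bench, 150 x 150 mm outside, walls 28 mm tall and 4 mm thick, floor about 4 mm thick, empty. Origin at the centre of its underside, x and y along its sides
- bushing: loose brass bushing, 34 mm across, 20 mm tall; bystander; origin at the centre of its underside
- jar: loose small screw jar with black cap, 36 mm across, 45 mm tall; bystander; origin at the centre of its underside
- screwdriver: loose screwdriver with green handle, 170 mm long, lying flat; bystander
- multimeter: loose orange hand-held multimeter, 150 x 75 x 34 mm, lying flat; bystander; origin at the centre of its underside
- junction_box: loose grey junction box, 65 x 110 x 45 mm, with white cable glands; bystander; origin at the centre of its underside
- cover: loose clear plastic cover plate, 70 x 120 x 6 mm with black corner screws, lying flat; bystander; origin at the centre of its underside
- wrench: loose steel wrench, 150 mm long, lying flat; bystander
Mind the look-alikes: they are no part of the job. Several things have the shape of the cap; the one meant has the colours described above.

How it is judged:
By the outcome, as a careful person would: the job done as asked, in the order asked, and still so for the second after the job is handed in, while the arm keeps its last pose, push and grip.
It also fails if it takes over 64 s, if anything falls off the work surface, if the arm or the gripper's body presses on something with over 40 N, if the wrist force passes 120 N, or if a joint passes its speed limit or range.

## Working session

There is one attempt and no reset: what is moved stays moved. The work goes in short steps, Python scripts to look and compute and a tool call to move; the robot and the scene stay as the last step left them, time stands still between calls to the robot, and variables do not carry over. Pictures are saved under pics/ and viewed, about 8 in all and at most 12, crops included, and the job is handed in when it is done.

Besides the shell and the picture viewer there is one more tool, called after ">>>" by a JSON object that holds its "op" and its "data", one argument or row to a line. jog_arm: Moves the arm, as the interface text tells. Its arguments: {"type":"object","properties":{"steps":{"type":"string"},"hand":{"type":"number"}},"required":["steps"]}

```bash
mkdir -p pics
cat > h.py <<'E'
import numpy as np, cv2, pickle
from scipy.spatial.transform import Rotation as R
from rig import robot, vision
def cap(name, tag):
    c=vision.capture(name); pickle.dump(c,open(f'{tag}.pkl','wb'))
    cv2.imwrite(f'pics/{tag}.png',c['pixels'][:,:,::-1]); return c
def load(tag): return pickle.load(open(f'{tag}.pkl','rb'))
def rot(c):
    o=np.array(c['orientation'],float)
    return o if o.shape==(3,3) else (R.from_rotvec(o) if o.size==3 else R.from_quat(o)).as_matrix()
def world(c,uv,z=None):
    """pixels -> world, with depth map, or on the plane of height z"""
    uv=np.array(uv,float).reshape(-1,2)
    n=cv2.undistortPoints(uv[:,None],np.array(c['intrinsics']),np.array(c['distortion'],float))[:,0]
    d=np.c_[n[:,0],-n[:,1],-np.ones(len(n))]@rot(c).T; o=np.array(c['origin'])
    if z is None:
        zz=c['z_map'][uv[:,1].round().astype(int),uv[:,0].round().astype(int)]
        return o+d*zz[:,None]
    return o+d*((z-o[2])/d[:,2])[:,None]
E
python3 - <<'E'
from h import *
a=cap('scene','s0'); b=cap('side','d0')
print(a['origin'],a['orientation'],a['intrinsics'],b['origin'],robot.get_state())
cv2.imwrite('pics/s0b.png',cv2.resize(a['pixels'][:,:,::-1],(800,600)))
E
```

```text
[ 1.55802767 -0.39036919  1.15711037] [0.69750717 0.45969469 1.14960888] [[492.2697954    0.         265.72046371]
 [  0.         492.2697954  190.9561778 ]
 [  0.           0.           1.        ]] [ 0.3118002  -1.02457029  0.84961615] {'time': 0.1, 'qpos': array([ 0.99840524,  0.43513534,  0.02496442,  1.57401443, -0.01161326,
        1.13395583, -0.07513627]), 'qd': array([ 0.00110635, -0.00055658, -0.00156013, -0.00240402,  0.00016128,
       -0.00130433, -0.00046164]), 'joint_efforts': array([ 4.80265764e-03, -6.69121385e+01,  9.89194438e-01, -3.15145540e+01,
       -6.03752676e-02,  3.72440577e-02,  1.71496055e-05]), 'eef_pos': array([ 0.28269658, -0.5569087 ,  0.22603126]), 'tcp_rot': array([-2.67684525e+00,  1.64322947e+00,  1.91469723e-03]), 'contact_force': array([-0.20835203, -0.7529101 , -0.45077286]), 'ft_torque': array([ 0.0075623 , -0.00730223, -0.01650361]), 'grip_width': 0.09180034827423018}
```

View pics/s0b.png

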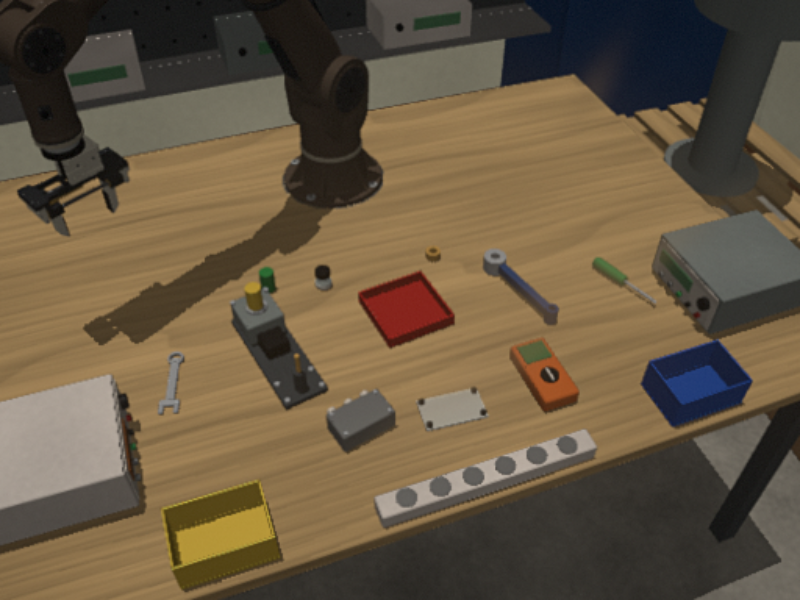

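View pics/d0.png

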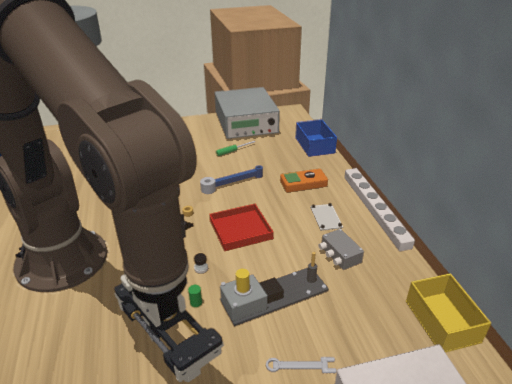

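Scene (800x600): yellow cap on the shaft at (254,296), pin tip (297,356), lever hub (494,260), eye (553,314), red tray centre (406,308). There is a green look-alike at (267,278). The side view shows the same: cap (242,273), pin (313,255), hub (208,184), eye (260,172).

Run:
```python
from h import *
for t,p in (('s0',dict(cap=(254/1.5625,287/1.5625,.118),pin=(297/1.5625,355/1.5625,.105),hub=(494.5/1.5625,257/1.5625,.038),eye=(552/1.5625,310/1.5625,.038),tray=(406/1.5625,308/1.5625,.004))),
            ('d0',dict(cap=(242.5,272,.118),pin=(313,254,.105),hub=(207.5,182,.038),eye=(260,169.5,.038),tray=(240,228,.004)))):
    c=load(t)
    for k,(u,v,z) in p.items(): print(t,k,world(c,(u,v),z).round(4)[0],'depth',world(c,(u,v)).round(4)[0])
    hsv=cv2.cvtColor(c['pixels'],cv2.COLOR_RGB2HSV)
    vv,uu=np.mgrid[0:384,0:512]; P=world(c,np.c_[uu.ravel(),vv.ravel()]); H=hsv.reshape(-1,3); ok=(c['z_map'].ravel()>0)
    box=(P[:,0]>.3)&(P[:,0]<.95)&(abs(P[:,1])<.6)&ok
    def st(n,m): print(n,m.sum(),'mean',P[m].mean(0).round(4),'mid',((np.percentile(P[m],2,0)+np.percentile(P[m],98,0))/2).round(4)) if m.sum()>3 else print(n,0)
    st('captop',box&(P[:,2]>.113)&(P[:,2]<.123)&(H[:,0]>15)&(H[:,0]<35)&(H[:,1]>120))
    st('tray',box&(P[:,2]>.02)&(P[:,2]<.032)&((H[:,0]<6)|(H[:,0]>174))&(H[:,1]>150))
    m=box&(P[:,2]>.02)&(P[:,2]<.038)&(H[:,0]>100)&(H[:,0]<130)&(H[:,1]>80)&(P[:,1]>0)&(P[:,0]<.8); st('bar',m)
    if m.sum()>20:
        vx,vy,x0,y0=cv2.fitLine(P[m][:,:2].astype(np.float32),cv2.DIST_L2,0,.01,.01).ravel(); print('bar dir',np.degrees(np.arctan2(vy,vx)))
```

```text
s0 cap [ 0.4554 -0.2869  0.118 ] depth [ 0.4571 -0.287   0.1196]
s0 pin [ 0.6411 -0.2505  0.105 ] depth [ 0.643  -0.2508  0.1072]
s0 hub [0.4542 0.2347 0.038 ] depth [0.4389 0.2434 0.0225]
s0 eye [0.6413 0.2774 0.038 ] depth [0.6416 0.2772 0.0384]
s0 tray [0.504  0.0104 0.004 ] depth [0.5036 0.0106 0.0035]
captop 68 mean [ 0.4539 -0.2898  0.1179] mid [ 0.4534 -0.2898  0.1176]
tray 265 mean [0.536  0.0039 0.0254] mid [0.5258 0.0047 0.0259]
bar 47 mean [0.507  0.2486 0.0329] mid [0.5083 0.2482 0.0326]
bar dir 14.777231
d0 cap [ 0.4554 -0.2885  0.118 ] depth [ 0.4558 -0.2865  0.1161]
d0 pin [ 0.6374 -0.2572  0.105 ] depth [ 0.6385 -0.2546  0.1025]
d0 hub [0.4489 0.228  0.038 ] depth [0.449  0.2285 0.0377]
d0 eye [0.6351 0.2618 0.038 ] depth [0.6367 0.2683 0.0339]
d0 tray [0.5101 0.0085 0.004 ] depth [0.5104 0.0102 0.0026]
captop 121 mean [ 0.4528 -0.2917  0.1166] mid [ 0.453  -0.2913  0.1165]
tray 294 mean [ 0.5089 -0.0096  0.0248] mid [0.5101 0.0059 0.0251]
bar 146 mean [0.5551 0.259  0.0299] mid [0.56   0.2616 0.0293]
bar dir 13.49455
```

>>> {"op": "jog_arm", "data": {
  "steps": "-20 -35 -5 0.08; -40 -70 -10 0.16; -60 -104 -15 0.24; -80 -138 -20 0.24; -100 -172 -20 0.24; -120 -206 -20 0.24; -140 -240 -20 0.24; -155 -265 -20 0.24; -160 -274 -20 0.24; -160 -274 -20 0.24; -160 -274 -20 0.24; -160 -274 -20 0.24",
  "hand": 70
}}

```text
time: 1.1
eef_pos: [0.4535, -0.2919, 0.246]
tcp_rot: [2.459, -1.955, -0.003]
contact_force: [0.1, -0.7, 0.5]
grip_width: 0.07
```

```bash
cat >> h.py <<'E'
def plan(xyz,head=None):
    """shift (mm) in tool axes and turn to reach world xyz with tool-x heading (deg)"""
    s=robot.get_state(); M=R.from_rotvec(s['tcp_rot']).as_matrix()
    h=np.degrees(np.arctan2(M[1,0],M[0,0])); tilt=np.degrees(np.arccos(-M[2,2]))
    t=0 if head is None else -np.radians((head-h+90)%180-90)
    return 't',round(s['time'],2),'tcp',np.array(s['eef_pos']).round(4),'head',h.round(2),'tilt',tilt.round(2),'F',np.array(s['contact_force']).round(1),'w',round(s['grip_width'],4),'shift',(M.T@(np.array(xyz)-s['eef_pos'])*1000).round(1),'turn',round(t,3)
E
python3 - <<'E'
from h import *
print(plan([.4545,-.29,.2],-77))
c=cap('wrist','w0')
hsv=cv2.cvtColor(c['pixels'],cv2.COLOR_RGB2HSV)
vv,uu=np.mgrid[0:384,0:512]; P=world(c,np.c_[uu.ravel(),vv.ravel()]); H=hsv.reshape(-1,3)
m=(c['z_map'].ravel()>0)&(abs(P[:,2]-.118)<.004)&(H[:,0]>15)&(H[:,0]<35)&(H[:,1]>120)
if m.sum()>3: print(m.sum(),P[m].mean(0),(P[m].max(0)+P[m].min(0))/2,np.ptp(P[m],0))
E
```

```text
('t', 1.1, 'tcp', array([ 0.4535, -0.2919,  0.246 ]), 'head', np.float64(-76.97), 'tilt', np.float64(0.1), 'F', array([ 0.1, -0.7,  0.5]), 'w', 0.07, 'shift', array([-1.6, -1.5, 46. ]), 'turn', np.float64(0.001))
808 [ 0.45269653 -0.29102807  0.11833264] [ 0.45209467 -0.29108539  0.11729419] [0.03121716 0.03030006 0.00628284]
```

View pics/w0.png

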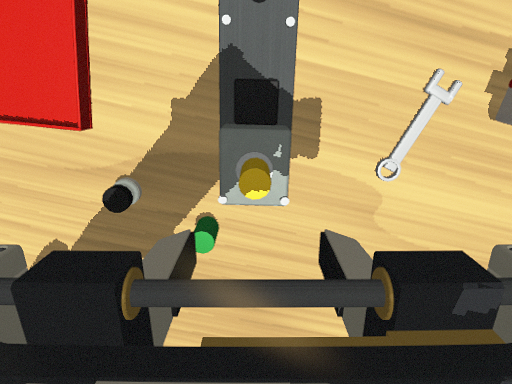

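Wrist view: yellow cap at (254,180), on the axis between the jaws; green look-alike (205,238) is low, outside the cap and well below fingertip height. Descend and grip.

>>> {"op": "jog_arm", "data": {
  "steps": "-1 0.5 25 0; -1 0.5 55 0; -1 0.5 85 0; -1 0.5 115 0; -1 0.5 140 0; -1 0.5 155 0; -1 0.5 163 0; -1 0.5 165 0; -1 0.5 165 0; -1 0.5 165 0"
}}

```text
time: 1.98
eef_pos: [0.4528, -0.292, 0.082]
tcp_rot: [2.457, -1.957, -0.0]
contact_force: [1.0, 1.5, -0.2]
grip_width: 0.0698
```

>>> {"op": "jog_arm", "data": {
  "steps": "0 0 0 0; 0 0 0 0; 0 0 0 0; 0 0 0 0; 0 0 0 0; 0 0 0 0; 0 0 0 0; 0 0 0 0",
  "hand": 20
}}

```text
time: 2.65
eef_pos: [0.4528, -0.2919, 0.082]
tcp_rot: [2.458, -1.957, -0.0]
contact_force: [0.6, 0.6, 0.7]
grip_width: 0.0309
```

>>> {"op": "jog_arm", "data": {
  "steps": "0 0 0 0; 0 0 -5 0; 0 0 -15 0; 0 0 -28 0; 0 0 -42 0; 0 0 -60 0; 0 0 -80 0; 0 0 -95 0; 0 0 -100 0; 0 0 -100 0; 0 0 -100 0"
}}

```text
time: 3.57
eef_pos: [0.4527, -0.2919, 0.182]
tcp_rot: [2.458, -1.957, 0.0]
contact_force: [-0.6, -0.1, -0.9]
grip_width: 0.0309
```

Run:
```python
from h import *
print(plan([.512,.006,.18],-77)); c=cap('wrist','w1'); s=cap('scene','s1')
def blob(c,hs,zr):
    H=cv2.cvtColor(c['pixels'],cv2.COLOR_RGB2HSV).reshape(-1,3); vv,uu=np.mgrid[0:384,0:512]; P=world(c,np.c_[uu.ravel(),vv.ravel()])
    m=(c['z_map'].ravel()>0)&(P[:,2]>zr[0])&(P[:,2]<zr[1])&(P[:,0]<.75)&(P[:,0]>.3)&hs(H); return P[m]
red=blob(s,lambda H:((H[:,0]<6)|(H[:,0]>174))&(H[:,1]>130),(.024,.034))
if len(red): print(cv2.minAreaRect((red[:,:2]*1000).astype(np.float32)))
a=np.hstack([s['pixels'][150:260,120:320],]); 
cv2.imwrite('pics/c1.png',np.vstack([cv2.resize(a[:,:,::-1],(512,282)),cv2.resize(c['pixels'][:,:,::-1],(512,310)[:2])]))
```

```text
('t', 3.57, 'tcp', array([ 0.4527, -0.2919,  0.182 ]), 'head', np.float64(-77.05), 'tilt', np.float64(0.02), 'F', array([-0.6, -0.1, -0.9]), 'w', 0.0309, 'shift', array([-277. , -124.5,    1.9]), 'turn', np.float64(-0.001))
((557.19091796875, 11.6103515625), (1137.668701171875, 258.38836669921875), 83.51136016845703)
```

View pics/c1.png

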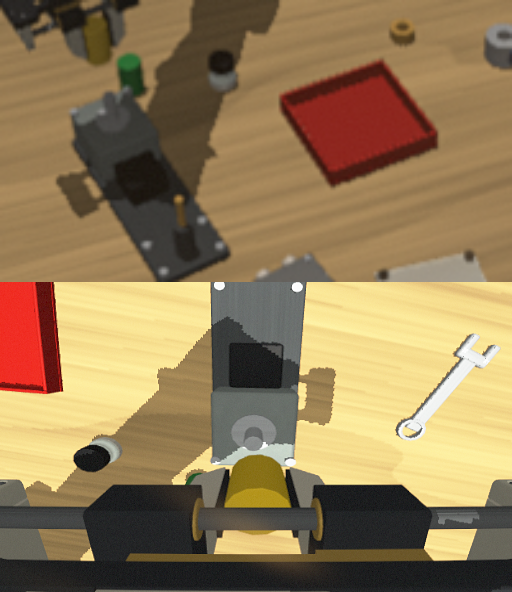

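Top: cap in the jaws, bare shaft, tray clear. Bottom: the cap is upright between the pads at (257,495), shaft bare at (252,435). Carry it to the tray.

>>> {"op": "jog_arm", "data": {
  "steps": "-10 -4 0 0; -33 -14 0 0; -64 -28 0 0; -95 -42 0 0; -126 -55 0 0; -157 -69 0 0; -188 -82 0 0; -219 -96 0 0; -247 -108 0 0; -267 -117 0 0; -277 -121 0 0; -278 -122 0 0; -278 -122 0 0; -278 -122 30 0; -278 -122 65 0; -278 -122 100 0; -278 -122 130 0; -278 -122 130 0"
}}

```text
time: 5.17
eef_pos: [0.5044, 0.0039, 0.0463]
tcp_rot: [2.449, -1.955, -0.012]
contact_force: [-1.0, -0.1, -0.8]
grip_width: 0.0312
```

Run:
```python
from h import *
print(plan([.509,.007,.019],-77)); s=cap('side','d2'); c=cap('scene','s2')
cv2.imwrite('pics/c2.png',np.vstack([cv2.resize(s['pixels'][160:280,160:330][:,:,::-1],(510,360)),cv2.resize(c['pixels'][140:240,200:341][:,:,::-1],(510,240))]))
```

```text
('t', 5.17, 'tcp', array([0.5044, 0.0039, 0.0463]), 'head', np.float64(-77.21), 'tilt', np.float64(0.62), 'F', array([-1. , -0.1, -0.8]), 'w', 0.0312, 'shift', array([-2. , -5.4, 27.3]), 'turn', np.float64(-0.004))
```

View pics/c2.png

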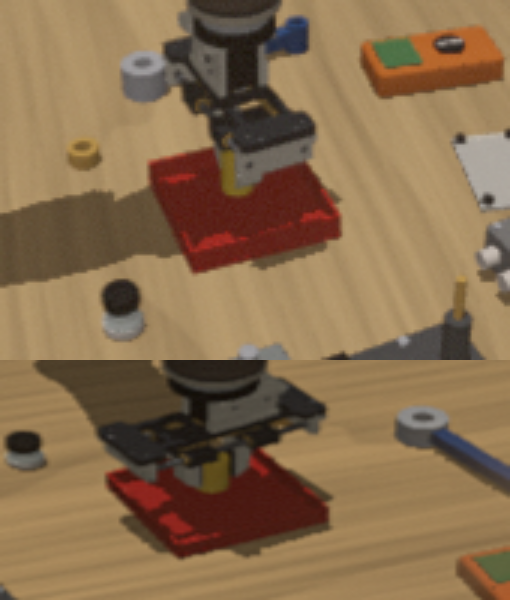

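Cap is over the tray floor, inside the walls. Lower and release.

>>> {"op": "jog_arm", "data": {
  "steps": "-2 -5 5 0; -2 -5 13 0; -2 -5 20 0; -2 -5 25 0; -2 -5 27 0; -2 -5 27 0; -2 -5 27 0; -2 -5 27 0"
}}

```text
time: 5.93
eef_pos: [0.5122, 0.0081, 0.0242]
tcp_rot: [2.454, -1.957, -0.005]
contact_force: [-0.7, 0.7, -0.2]
grip_width: 0.0313
```

>>> {"op": "jog_arm", "data": {
  "steps": "0 0 0 0; 0 0 0 0; 0 0 0 0; 0 0 0 0; 0 0 0 0; 0 0 -5 0; 0 0 -20 0; 0 0 -45 0; 0 0 -80 0; 0 0 -120 0; 0 0 -150 0; 0 0 -180 0; 0 0 -180 0; 0 0 -180 0",
  "hand": 50
}}

```text
time: 7.1
eef_pos: [0.514, 0.0082, 0.2063]
tcp_rot: [-2.456, 1.959, -0.0]
contact_force: [0.2, -0.6, -0.1]
grip_width: 0.0501
```

>>> {"op": "jog_arm", "data": {
  "steps": "-20 -4 -10 0; -50 -10 -20 0; -80 -17 -30 0; -110 -24 -45 0; -140 -30 -60 0; -170 -37 -60 0; -200 -43 -60 0; -222 -48 -60 0; -230 -49 -60 0; -230 -49 -60 0; -230 -49 -60 0; -230 -49 -60 0",
  "hand": 60
}}

```text
time: 8.1
eef_pos: [0.511, 0.2413, 0.2656]
tcp_rot: [2.452, -1.961, 0.001]
contact_force: [0.5, -0.2, -0.1]
grip_width: 0.0596
```

Run:
```python
from h import *
print(plan([.51,.2445,.2],-77)); c=cap('wrist','w3'); s=cap('scene','s3')
cv2.imwrite('pics/c3.png',np.vstack([c['pixels'][:,:,::-1],cv2.resize(s['pixels'][160:240,200:371][:,:,::-1],(512,210))]))
print(c['origin'])
```

```text
('t', 8.1, 'tcp', array([0.511 , 0.2413, 0.2656]), 'head', np.float64(-77.29), 'tilt', np.float64(0.1), 'F', array([ 0.5, -0.2, -0.1]), 'w', 0.0596, 'shift', array([-3.4,  0.2, 65.6]), 'turn', np.float64(-0.005))
[0.59306695 0.25876642 0.42397214]
```

View pics/c3.png

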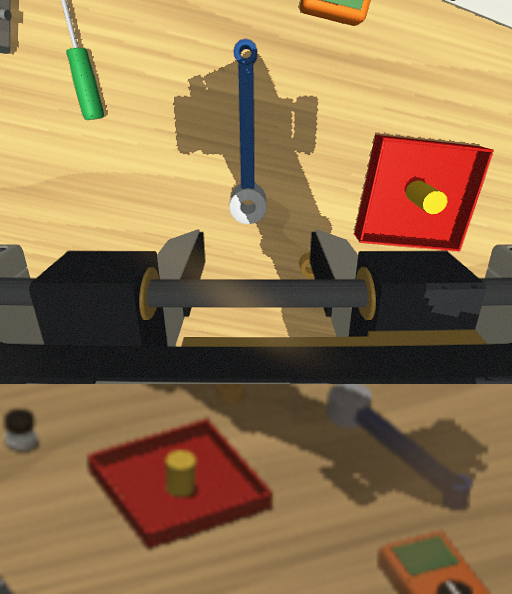

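The cap stands upright in the tray. The lever lies clear: hub bore centre (247,205), eye bore (245,51). Measuring on the top plane, and fitting the pixels of the two ends.

Run:
```python
from h import *
c=load('w3')
h,e=world(c,[(247,205),(245.5,51)],.038); d=(e-h)[:2]; print(h,e,np.hypot(*d),np.degrees(np.arctan2(d[1],d[0])))
print(world(c,[(240,205),(245,42)]))
vv,uu=np.mgrid[0:384,0:512]; P=world(c,np.c_[uu.ravel(),vv.ravel()]); ok=(vv.ravel()<225)&(uu.ravel()>200)&(uu.ravel()<300)
m=ok&(abs(P[:,2]-.038)<.003); Q=P[m]
A=Q[Q[:,0]<.52]; B=Q[Q[:,0]>.58]
for q in (A,B): print(len(q),cv2.minEnclosingCircle((q[:,:2]*1000).astype(np.float32)),q[:,2].mean())
m=ok&(abs(P[:,2]-.032)<.003)&(P[:,0]>.49)&(P[:,0]<.61); Q=P[m]; l=cv2.fitLine(Q[:,:2].astype(np.float32),cv2.DIST_L2,0,.01,.01).ravel(); print(l,np.degrees(np.arctan2(l[1],l[0])),len(Q))
```

```text
[0.44924549 0.23917303 0.038     ] [0.63217918 0.28046564 0.038     ] 0.18753616651588992 12.719886608681804
[[0.44731101 0.24820688 0.03827217]
 [0.64120813 0.28296021 0.03881494]]
876 ((447.3392333984375, 237.59010314941406), 24.946842193603516) 0.03829662157235112
378 ((631.771728515625, 280.8973083496094), 13.925990104675293) 0.03805593283974642
[0.97193724 0.23524031 0.5524726  0.26203346] 13.605788 1455
```

>>> {"op": "jog_arm", "data": {
  "steps": "-4 1 25 -0.008; -8 2 60 -0.008; -11 3 95 -0.008; -11 3 130 -0.008; -11 3 165 -0.008; -11 3 188 -0.008; -11 3 195 -0.008; -11 3 195 -0.008; -11 3 195 -0.008; -11 3 195 -0.008",
  "hand": 60
}}

```text
time: 9.03
eef_pos: [0.5071, 0.2518, 0.0729]
tcp_rot: [-2.459, 1.952, -0.003]
contact_force: [-0.0, -0.2, 0.5]
grip_width: 0.0602
```

Run:
```python
from h import *
print(plan([.5057,.2511,.005],-76.8)); c=cap('wrist','w4'); s=cap('side','d4')
vv,uu=np.mgrid[0:384,0:512]; P=world(c,np.c_[uu.ravel(),vv.ravel()])
m=(c['z_map'].ravel()>0)&(abs(P[:,2]-.038)<.003)&(P[:,0]>.6)&(P[:,0]<.66)&(P[:,1]>.25)&(P[:,1]<.31); print(m.sum(),cv2.minEnclosingCircle((P[m][:,:2]*1000).astype(np.float32)) if m.sum()>4 else 0)
cv2.imwrite('pics/c4.png',np.vstack([c['pixels'][:,:,::-1],cv2.resize(s['pixels'][140:210,180:351][:,:,::-1],(512,210))]))
```

```text
('t', 9.03, 'tcp', array([0.5071, 0.2518, 0.0729]), 'head', np.float64(-76.89), 'tilt', np.float64(0.16), 'F', array([-0. , -0.2,  0.5]), 'w', 0.0602, 'shift', array([ 0.3,  1.7, 67.9]), 'turn', np.float64(-0.002))
982 ((631.1948852539062, 281.0694885253906), 13.667923927307129)
```

View pics/c4.png

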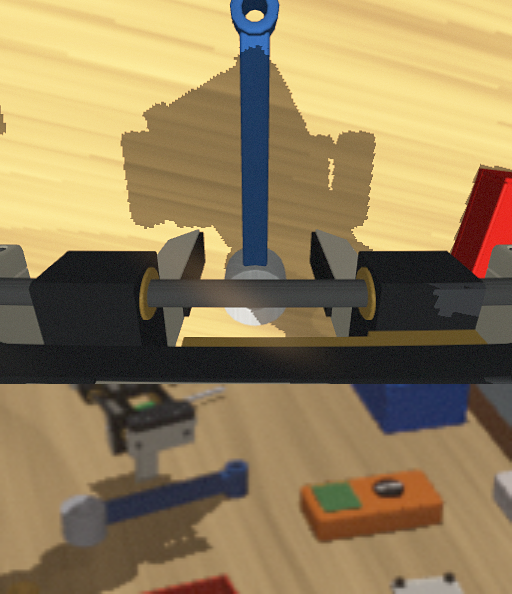

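The bar lies midway between the open pads (bar at column 255, jaws at 195/320), and the eye measures within 1 mm of before. Descend.

>>> {"op": "jog_arm", "data": {
  "steps": "0 2 15 0; 0 2 32 0; 0 2 46 0; 0 2 57 0; 0 2 64 0; 0 2 67 0; 0 2 67 0; 0 2 67 0; 0 2 67 0; 0 2 67 0"
}}

```text
time: 9.97
eef_pos: [0.5056, 0.2517, 0.0065]
tcp_rot: [-2.458, 1.951, -0.004]
contact_force: [-0.5, 0.3, 0.7]
grip_width: 0.0603
```

Run:
```python
from h import *
print(plan([.505,.2513,.005],-76.8))
```

```text
('t', 9.97, 'tcp', array([0.5056, 0.2517, 0.0065]), 'head', np.float64(-76.87), 'tilt', np.float64(0.22), 'F', array([-0.5,  0.3,  0.7]), 'w', 0.0603, 'shift', array([0.3, 0.7, 1.5]), 'turn', np.float64(-0.001))
```

>>> {"op": "jog_arm", "data": {
  "steps": "0 0.5 2 0; 0 0.5 2 0; 0 0.5 2 0; 0 0.5 2 0; 0 0.5 2 0; 0 0.5 2 0; 0 0.5 2 0; 0 0.5 2 0; 0 0.5 2 0; 0 0.5 2 0; 0 0.5 2 0; 0 0.5 2 0",
  "hand": 8
}}

```text
time: 10.97
eef_pos: [0.5051, 0.2519, 0.0045]
tcp_rot: [-2.458, 1.951, -0.003]
contact_force: [-1.6, 1.7, -0.4]
grip_width: 0.0176
```

>>> {"op": "jog_arm", "data": {
  "steps": "0 0 0 0; 0 0 -1 0; 0 0 -3 0; 0 0 -6 0; 0 0 -10 0; 0 0 -14 0; 0 0 -18 0; 0 0 -20 0; 0 0 -20 0; 0 0 -20 0; 0 0 -20 0"
}}

```text
time: 11.88
eef_pos: [0.5049, 0.2517, 0.0244]
tcp_rot: [-2.458, 1.951, -0.003]
contact_force: [0.6, -0.2, -4.6]
grip_width: 0.0178
```

```bash
cat >> h.py <<'E'
def tops(c,z0,tol,x0,span=.16,r=.2):
    """top-plane circles of hub/eye near TCP from a depth picture"""
E
python3 - <<'E'
from h import *
s=robot.get_state(); print(plan([.505,.2513,.005],-76.8),s['ft_torque'])
c=cap('wrist','w5')
vv,uu=np.mgrid[0:384,0:512]; P=world(c,np.c_[uu.ravel(),vv.ravel()]); ok=c['z_map'].ravel()>0
H=cv2.cvtColor(c['pixels'],cv2.COLOR_RGB2HSV).reshape(-1,3)
m=ok&(H[:,0]>100)&(H[:,0]<130)&(H[:,1]>80)&(P[:,2]>.02)&(P[:,1]>.2)&(P[:,1]<.32)&(P[:,0]<.68)&(P[:,0]>.5)
for a in np.arange(.52,.66,.02):
    k=m&(abs(P[:,0]-a)<.01); print(a.round(2),k.sum(),np.percentile(P[k][:,2],[20,50,80]).round(4) if k.sum() else 0)
E
```

```text
('t', 11.88, 'tcp', array([0.5049, 0.2517, 0.0244]), 'head', np.float64(-76.87), 'tilt', np.float64(0.22), 'F', array([ 0.6, -0.2, -4.6]), 'w', 0.0178, 'shift', array([ 0.4,  0.1, 19.4]), 'turn', np.float64(-0.001)) [0.00323503 0.0171867  0.00769566]
0.52 1619 [0.0518 0.0524 0.0529]
0.54 1790 [0.0518 0.0523 0.0529]
0.56 1901 [0.0517 0.0523 0.0528]
0.58 2198 [0.0516 0.0522 0.0528]
0.6 2520 [0.0516 0.0522 0.0528]
0.62 1182 [0.0516 0.0522 0.0528]
0.64 0 0
0.66 0 0
```

Lever is held, bar level (0.2 mm over 100 mm). Raise, then move beside the fixture for a look at shaft and pin.

>>> {"op": "jog_arm", "data": {
  "steps": "0 0 -3 0; 0 0 -10 0; 0 0 -22 0; 0 0 -40 0; 0 0 -60 0; 0 0 -82 0; 0 0 -104 0; 0 0 -126 0; 0 0 -148 0; 0 0 -170 0; 0 0 -190 0; 0 0 -206 0; 0 0 -217 0; 0 0 -223 0; 0 0 -225 0; 0 0 -225 0; 0 0 -225 0"
}}

```text
time: 13.35
eef_pos: [0.5037, 0.2511, 0.2485]
tcp_rot: [-2.46, 1.952, -0.003]
contact_force: [0.1, -0.1, -4.3]
grip_width: 0.0178
```

>>> {"op": "jog_arm", "data": {
  "steps": "3 1 0 0; 10 3 0 0; 22 6 0 0; 40 12 0 0; 62 18 0 0; 86 26 0 0; 112 34 0 0; 138 41 0 0; 165 49 0 0; 192 58 0 0; 220 66 0 0; 248 74 0 0; 275 82 0 0; 302 91 0 0; 328 98 0 0; 350 105 0 0; 367 110 0 0; 378 114 0 0; 384 116 0 0; 386 116 0 0"
}}

```text
time: 15.02
eef_pos: [0.4774, -0.1531, 0.2482]
tcp_rot: [-2.458, 1.956, -0.002]
contact_force: [0.3, 0.2, -4.2]
grip_width: 0.0177
```

Run:
```python
from h import *
print(plan([.51,-.275,.25],-79)); c=cap('wrist','w6'); c2=cap('scene','s6'); c3=cap('side','d6')
cv2.imwrite('pics/c6.png',cv2.resize(c['pixels'][:,:,::-1],(800,600)))
```

```text
('t', 15.02, 'tcp', array([ 0.4774, -0.1531,  0.2482]), 'head', np.float64(-77.03), 'tilt', np.float64(0.09), 'F', array([ 0.3,  0.2, -4.2]), 'w', 0.0177, 'shift', array([126.1,  -4.4,  -1.8]), 'turn', np.float64(0.034))
```

View pics/c6.png

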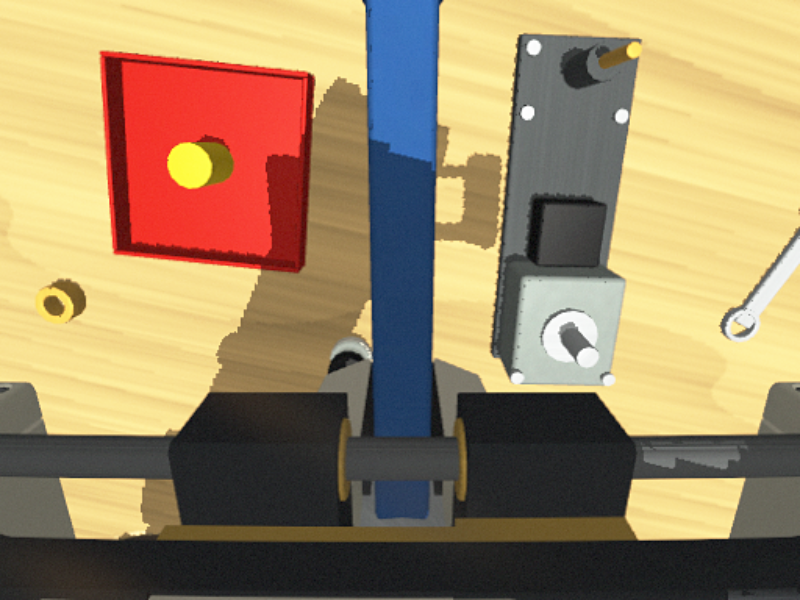

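Wrist view (800x600): pin tip at (634,49), shaft tip at (588,355), cap still standing in the tray at (195,163), lever bar straight ahead.

Run:
```python
from h import *
c=load('w6'); k=512/800
p,s=world(c,[(634*k,49*k),(588*k,355*k)],.105); d=(p-s)[:2]; print(s,p,np.hypot(*d),np.degrees(np.arctan2(d[1],d[0])))
vv,uu=np.mgrid[0:384,0:512]; P=world(c,np.c_[uu.ravel(),vv.ravel()]); ok=(c['z_map'].ravel()>0)
for n,x in (('shaft',s),('pin',p)):
    m=ok&(abs(P[:,2]-.105)<.004)&(np.hypot(P[:,0]-x[0],P[:,1]-x[1])<.02); print(n,m.sum(),cv2.minEnclosingCircle((P[m][:,:2]*1000).astype(np.float32)),P[m].mean(0))
H=cv2.cvtColor(c['pixels'],cv2.COLOR_RGB2HSV).reshape(-1,3)
m=ok&(H[:,0]>100)&(H[:,0]<130)&(H[:,1]>80)&(P[:,2]>.2)&(abs(P[:,2]-.276)<.02)&(vv.ravel()<210)&(vv.ravel()>5)&(uu.ravel()<300)
Q=P[m]; l=cv2.fitLine(Q[:,:2].astype(np.float32),cv2.DIST_L2,0,.01,.01).ravel(); print('bar',l,np.degrees(np.arctan2(l[1],l[0])),len(Q),np.polyfit(Q[:,0],Q[:,2],1),Q[:,2].mean())
# bar line offset from the tcp
st=robot.get_state()['eef_pos']; print('offset', np.cross(l[:2],st[:2]-l[2:]))
```

```text
[ 0.45372539 -0.29009768  0.105     ] [ 0.63865595 -0.25227128  0.105     ] 0.18875950159823116 11.560039372540972
shaft 178 ((452.629150390625, -289.5913391113281), 8.168632507324219) [ 0.45331454 -0.28871136  0.10503599]
pin 98 ((638.5127563476562, -251.75094604492188), 4.7672505378723145) [ 0.63810085 -0.25121917  0.1048156 ]
bar [ 0.97463256  0.22381112  0.5529526  -0.13698155] 12.932976 8624 [-0.00291063  0.27735793] 0.2757484886837406
offset 0.0035454383391570737<stdin>:11: DeprecationWarning: Arrays of 2-dimensional vectors are deprecated. Use arrays of 3-dimensional vectors instead. (deprecated in NumPy 2.0)
```

Run:
```python
from h import *
print(plan([.5114,-.2766,.2],-78.5))
```

```text
('t', 15.17, 'tcp', array([ 0.4784, -0.1505,  0.2483]), 'head', np.float64(-76.83), 'tilt', np.float64(0.13), 'F', array([ 0.5, -0.1, -5.3]), 'w', 0.0176, 'shift', array([130.3,  -3.3,  48.2]), 'turn', np.float64(0.029))
```

>>> {"op": "jog_arm", "data": {
  "steps": "3 0 0 0.003; 10 0 0 0.006; 22 -1 0 0.01; 38 -1 0 0.015; 56 -1 0 0.02; 74 -2 0 0.025; 92 -2 0 0.029; 108 -3 0 0.029; 120 -3 0 0.029; 127 -3 0 0.029; 130 -3 3 0.029; 130 -3 10 0.029; 130 -3 20 0.029; 130 -3 31 0.029; 130 -3 41 0.029; 130 -3 47 0.029; 130 -3 48 0.029; 130 -3 48 0.029; 130 -3 48 0.029; 130 -3 48 0.029"
}}

```text
time: 16.83
eef_pos: [0.5114, -0.2765, 0.2008]
tcp_rot: [-2.431, 1.986, -0.003]
contact_force: [-0.3, 0.3, -3.8]
grip_width: 0.0178
```

Run:
```python
from h import *
print(plan([.5114,-.2766,.1495],-78.5)); c=cap('wrist','w7'); a=cap('scene','s7'); b=cap('side','d7')
cv2.imwrite('pics/c7.png',np.hstack([np.vstack([cv2.resize(a['pixels'][130:260,130:230][:,:,::-1],(400,520))]),cv2.resize(b['pixels'][200:330,210:340][:,:,::-1],(400,520))]))
cv2.imwrite('pics/w7b.png',cv2.resize(c['pixels'][:,:,::-1],(800,600)))
```

```text
('t', 16.83, 'tcp', array([ 0.5114, -0.2765,  0.2008]), 'head', np.float64(-78.49), 'tilt', np.float64(0.18), 'F', array([-0.3,  0.3, -3.8]), 'w', 0.0178, 'shift', array([ 0.1,  0.2, 51.3]), 'turn', np.float64(0.0))
```

View pics/c7.png

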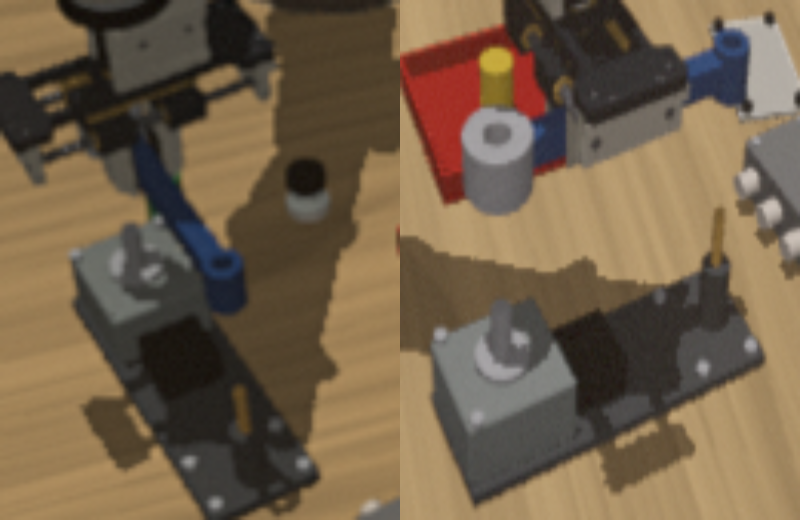

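Both fixed views show the lever aligned above the fixture (side: hub (497,150) over shaft (500,310), eye (730,50) over pin (718,215)). Descend to 4 cm.

>>> {"op": "jog_arm", "data": {
  "steps": "0 0 2 0; 0 0 7 0; 0 0 14 0; 0 0 22 0; 0 0 30 0; 0 0 38 0; 0 0 45 0; 0 0 49 0; 0 0 51 0; 0 0 51 0; 0 0 51 0; 0 0 51 0; 0 0 51 0; 0 0 51 0"
}}

```text
time: 18.15
eef_pos: [0.5116, -0.2765, 0.1501]
tcp_rot: [-2.431, 1.986, -0.004]
contact_force: [-0.4, -1.1, -4.6]
grip_width: 0.0182
```

Run:
```python
from h import *
print(plan([.5114,-.2766,.1495],-78.5))
out={}
for n in ('wrist','scene','side'):
    c=cap(n,n+'8')
    vv,uu=np.mgrid[0:384,0:512]; P=world(c,np.c_[uu.ravel(),vv.ravel()]); ok=(c['z_map'].ravel()>0)
    def circ(x,y,z,r,tol=.0035):
        m=ok&(abs(P[:,2]-z)<tol)&(np.hypot(P[:,0]-x,P[:,1]-y)<r)
        if m.sum()<5: return m.sum()
        q=P[m]; (cx,cy),rr=cv2.minEnclosingCircle((q[:,:2]*1000).astype(np.float32)); return m.sum(),round(cx,1),round(cy,1),round(rr,1),np.round(q[:,2].mean(),4)
    print(n,'hubtop',circ(.4526,-.289,.183,.03),'eyetop',circ(.6385,-.251,.183,.02),'shaft',circ(.4526,-.289,.105,.012),'pin',circ(.6385,-.251,.105,.01))
print(plan([.5114,-.2766,.1495],-78.5))
for t in ('s0','w1','s2','d2','s6','d6','s7','d7'):
    try: c=load(t)
    except Exception: continue
    vv,uu=np.mgrid[0:384,0:512]; P=world(c,np.c_[uu.ravel(),vv.ravel()]); ok=(c['z_map'].ravel()>0)
    print(t,'shaft',circ(.4526,-.289,.1045,.014),'pin',circ(.6385,-.251,.1045,.012))
w=load('wrist8'); b=load('side8'); cv2.imwrite('pics/c8.png',np.vstack([cv2.resize(w['pixels'][:200,:,::-1],(768,300)),np.hstack([cv2.resize(load('scene8')['pixels'][150:250,130:258][:,:,::-1],(384,300)),cv2.resize(b['pixels'][210:310,210:338][:,:,::-1],(384,300))])]))
```

```text
('t', 18.15, 'tcp', array([ 0.5116, -0.2765,  0.1501]), 'head', np.float64(-78.49), 'tilt', np.float64(0.21), 'F', array([-0.4, -1.1, -4.6]), 'w', 0.0182, 'shift', array([0. , 0.2, 0.6]), 'turn', np.float64(0.0))
wrist hubtop (np.int64(84), 476.1, -284.4, 9.0, np.float64(0.1805)) eyetop 3 shaft 0 pin 0
scene hubtop 1 eyetop (np.int64(50), 639.7, -251.7, 16.8, np.float64(0.1828)) shaft 1 pin (np.int64(8), 641.7, -253.8, 4.5, np.float64(0.1045))
side hubtop (np.int64(240), 456.4, -288.1, 26.4, np.float64(0.1822)) eyetop (np.int64(57), 641.1, -251.7, 14.1, np.float64(0.1821)) shaft (np.int64(27), 452.9, -289.5, 8.6, np.float64(0.1039)) pin (np.int64(8), 640.0, -251.9, 4.6, np.float64(0.1043))
('t', 18.3, 'tcp', array([ 0.5115, -0.2765,  0.1499]), 'head', np.float64(-78.49), 'tilt', np.float64(0.18), 'F', array([-0.2,  0. , -4.1]), 'w', 0.018, 'shift', array([0.1, 0.1, 0.4]), 'turn', np.float64(0.0))
s0 shaft 2 pin (np.int64(8), 639.2, -253.6, 4.3, np.float64(0.1046))
w1 shaft (np.int64(299), 452.9, -290.2, 7.8, np.float64(0.1051)) pin 0
s2 shaft (np.int64(19), 455.6, -288.2, 8.5, np.float64(0.1048)) pin (np.int64(7), 641.2, -252.8, 3.9, np.float64(0.1041))
d2 shaft (np.int64(28), 454.1, -288.7, 8.0, np.float64(0.1031)) pin (np.int64(10), 640.3, -254.0, 5.3, np.float64(0.1038))
s6 shaft (np.int64(19), 453.4, -287.7, 8.5, np.float64(0.1042)) pin (np.int64(8), 638.8, -251.7, 5.3, np.float64(0.1046))
d6 shaft (np.int64(32), 454.9, -289.3, 8.8, np.float64(0.1032)) pin (np.int64(9), 640.2, -252.4, 4.2, np.float64(0.1034))
s7 shaft (np.int64(19), 454.0, -288.4, 8.7, np.float64(0.1048)) pin (np.int64(8), 638.9, -251.9, 6.3, np.float64(0.1038))
d7 shaft (np.int64(29), 453.9, -288.1, 8.6, np.float64(0.1039)) pin (np.int64(7), 639.8, -251.1, 5.1, np.float64(0.1035))
```

View pics/c8.png

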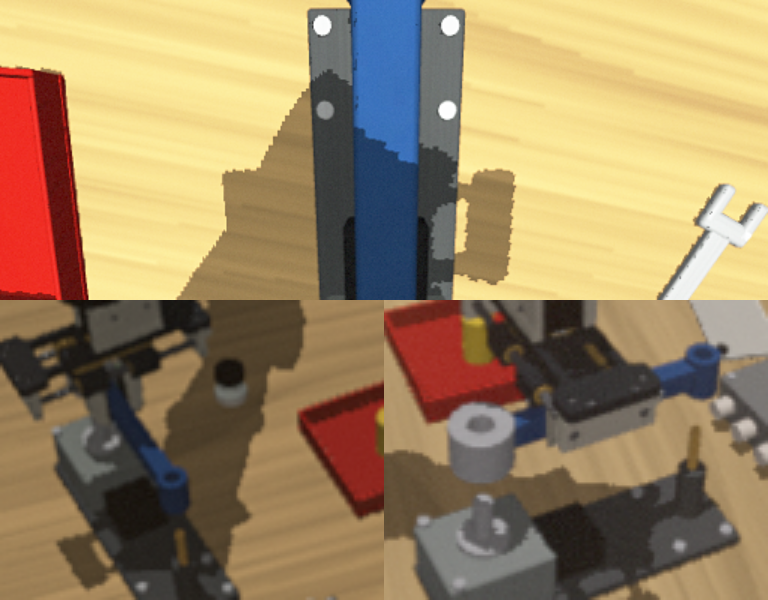

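The views agree: hub over shaft and eye over pin, with both tops at the same height (0.1822 / 0.1821). Side-camera comparison puts the lever about 1 mm too far along +x and 0.5 mm along +y. A small trim, then recheck.

>>> {"op": "jog_arm", "data": {
  "steps": "0.3 0.5 0 0; 0.5 1 0 0; 0.5 1 0 0; 0.5 1 0 0; 0.5 1 0 0; 0.5 1 0 0; 0.5 1 0 0; 0.5 1 0 0"
}}

```text
time: 18.97
eef_pos: [0.5106, -0.2771, 0.1498]
tcp_rot: [-2.431, 1.986, -0.003]
contact_force: [0.3, 0.5, -4.3]
grip_width: 0.0174
```

Run:
```python
from h import *
for n in ('scene','side','side','side'):
    c=cap(n,n+'9')
    vv,uu=np.mgrid[0:384,0:512]; P=world(c,np.c_[uu.ravel(),vv.ravel()]); ok=(c['z_map'].ravel()>0)
    def circ(x,y,z,r,tol):
        m=ok&(abs(P[:,2]-z)<tol)&(np.hypot(P[:,0]-x,P[:,1]-y)<r)
        if m.sum()<5: return m.sum()
        q=P[m]; (cx,cy),rr=cv2.minEnclosingCircle((q[:,:2]*1000).astype(np.float32)); return m.sum(),round(cx,1),round(cy,1),round(rr,1),np.round(q[:,2].mean(),4)
    print(n,'hub',circ(.453,-.289,.183,.028,.0025),'eye',circ(.6395,-.252,.183,.016,.0025),'shaft',circ(.4526,-.289,.1045,.014,.0035),'pin',circ(.6395,-.252,.1045,.012,.0035))
s=robot.get_state(); print(plan([.5105,-.277,.1495],-78.5),abs(s['qd']).max())
```

```text
scene hub 2 eye (np.int64(39), 640.6, -253.0, 13.9, np.float64(0.183)) shaft 0 pin (np.int64(7), 639.2, -253.2, 3.6, np.float64(0.1043))
side hub (np.int64(203), 454.6, -289.5, 25.7, np.float64(0.1822)) eye (np.int64(44), 640.6, -251.3, 14.1, np.float64(0.182)) shaft (np.int64(31), 453.8, -288.9, 8.7, np.float64(0.1032)) pin (np.int64(8), 640.6, -252.4, 3.9, np.float64(0.1043))
side hub (np.int64(209), 454.5, -289.9, 25.6, np.float64(0.1823)) eye (np.int64(52), 640.3, -251.8, 14.6, np.float64(0.1819)) shaft (np.int64(29), 453.8, -288.5, 7.5, np.float64(0.1037)) pin (np.int64(11), 639.2, -252.5, 4.9, np.float64(0.1034))
side hub (np.int64(205), 453.4, -288.6, 25.7, np.float64(0.1822)) eye (np.int64(52), 641.4, -252.5, 15.1, np.float64(0.1824)) shaft (np.int64(27), 453.3, -288.9, 7.8, np.float64(0.1034)) pin (np.int64(9), 640.7, -250.4, 4.9, np.float64(0.1034))
('t', 19.17, 'tcp', array([ 0.5106, -0.2771,  0.1498]), 'head', np.float64(-78.49), 'tilt', np.float64(0.19), 'F', array([-0.1,  0.4, -4.6]), 'w', 0.0179, 'shift', array([-0.1,  0.1,  0.3]), 'turn', np.float64(0.0)) 0.0040177371515587885
```

Both bores are within about 1 mm of their tips, level and still. Hand in.

```bash
python3 -c "
from rig import robot
robot.job_done()"
```

```text
the job is handed in; nothing more can be done
```

I lifted the yellow cap off the shaft and left it standing upright in the red tray. I then gripped the lever at its balance point, and I was still holding it over the shaft and pin when I handed the job in, at about 19 s.

Last checks:
- **Alignment:** in the same camera pictures, the hub and eye are centred over the shaft and pin to about 1 mm. Single readings were up to about 2 mm off, within the camera's own noise.
- **Height:** the underside is about 4 cm above the tips. This comes from the arm's position, and the camera heights agree with it to about 1 mm.
- **Level and still:** the hub and eye tops read the same height to within 0.4 mm. The tool tilt was 0.2°, the fastest joint moved at 0.004 rad/s, and the tool carried only the lever's weight, about 4.5 N.

**Things that disagreed or went unchecked:**
- The cap was probably released a few millimetres above the tray floor, but it landed upright.
- The scene camera could not see the hub and shaft in the final pose, so their alignment rests on the side camera alone.
- I did not measure the other things on the bench again at the end. No move went near them and no contact showed in the force readings.

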